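# Build up a grinding wheel arbor with spacers

### The arm

A 6-joint arm with a two-finger parallel gripper is mounted at the origin on the work surface. World frame = base frame: x ahead of the robot, y to its left, z up, the work surface at z = 0. Lengths are in mm, angles in rad, forces in N, time in s.
With the tool pointing down it reaches from about 275 to 775 mm from the base axis. Payload 14.6 kg.
Tool frame: the origin (TCP) lies midway between the tips of the shut fingers; the grasp point (between the pads) lies 19 mm behind it (manip.grasp_offset is the distance from the TCP to the grasp point, in mm); z points along the fingers, x is the direction in which the jaws open and shut, and the axes are right-handed (so a half turn about z gives the same grasp; the last joint's range is limited). The gripper opens to 85 mm and grips with 20 to 120 N. Pads are 22 mm wide; open, the fingers measure 114 mm over their backs; the gripper's body (76 mm by 85 mm) begins 54 mm behind the grasp point. The pads swing forward as they close: fully open they stand 13 mm farther back than shut.
Start: joints at [-1.285, 0.263, -0.048, 1.259, 0, 1.415], TCP at [223.993, -474.822, 231.278] pointing down, gripper open.
Joint ranges: [-2.65, 2.65], [-0.89, 1.7], [-1.18, 1.37], [-2.13, 2.11], [-1.35, 1.29], [-3.14, 3.14]. Speed limits (rad/s): [1.89, 1.89, 2.57, 2.79, 3.14, 3.14].

### API

Orientations are given as a unit quaternion [x, y, z, w].
In Python, from station import manip, gripper_to, telemetry, vision gives the robot as it stands. Calls block until the motion is done:
- manip.reach(position, orientation): joint-space move of the TCP to a pose.
- manip.line_to(position, rotation=None, max_speed=150, guard=None): straight line of the TCP; rotation=None keeps the orientation; max_speed is the mean speed in mm/s. With guard (N) it stops when the force on the tool has changed by that much, and returns True; else False.
- manip.move_joints(angles): joint-space move.
- gripper_to(opening, squeeze=None): opening from 0.0 (shut) to 1.0 (fully open); squeeze is the grip in N (None keeps the last); returns when the fingers have stopped.
- manip.sleep(seconds).
- manip.solve_ik(position, orientation): joint angles nearest the present ones, or None.
- telemetry.get_obs(): the state.
- vision.capture(name): name is "side" or "top" or "wrist"; returns a dict with "frame" (480x640x3 uint8, blue, green, red), "depth" (480x640 float32, mm along the optical axis (not along the pixel's ray), 0 where there is no reading), "fx", "fy", "cx", "cy" (pixels), "pose" (4x4, takes a point from camera to world coordinates); the wrist camera has in their place "hand_eye" (4x4, takes a point from camera to tool coordinates, whose origin is the TCP and whose axes are the tool frame's). Camera axes: x right, y down, z forward; pixel columns grow to the right and rows downward; lengths in mm; the calibration is good to about 2 mm. A picture is of the moment at which its call begins: read the wrist's pose just before it.
A pose or a line that the arm cannot do raises manip.Unreachable and nothing moves.
- manip.job_done(): hands the job in, once; it reports no verdict.
The state is a dict: "time_s": time; "joints": joint angles; "qd": joint speeds; "joint_torque": joint torques, N m; "eef_pos": TCP position; "tool_rot": TCP orientation; "contact_force": force on the tool from outside, world axes, zero at the start; "moment": the same for the moment, N m; "grip_width": opening from 0.0 (shut) to 1.0 (fully open).
Only numpy, scipy, OpenCV 4.12 (cv2) and the standard library are available. Lean on these libraries where they do the work, as an engineer would, in place of code of your own. Each camera call takes 0.05 s, during which the arm holds its last target.

### The job

Assemble the upright arbor on the green base: first the terracotta grinding wheel down onto its seat, then the two spacer collars that together exactly fill the space from the wheel up to the arbor's shoulder, the thicker of the two next to the wheel, and last the red cap over the tip, so that it sits down on the shoulder and the top spacer together with no gap. Lay the spacer that is left over flat in the grey tray. Lower the brittle wheel rather than dropping it, and leave the wrench, the oil bottle and the screwdriver where they are.

Things in the scene. Friction and masses are not known exactly. Their poses are not given: they have to be found in the camera images.
- arbor: Fixed upright arbor on a square green base plate 100 x 100 x 14 mm. Origin at the centre of the base's underside, on the bench; z up along the arbor's axis. On the base stands a dark flange 48 mm in diameter whose flat top, the wheel seat, is 30 mm above the bench. From the seat a plain post of 22 mm diameter rises 44 mm to a flat shoulder, 74 mm above the bench. A thin tip, 10 mm in diameter with a tapered end, stands another 8 mm above the shoulder (top at 82 mm).
- tray: Fixed shallow open grey tray, 150 mm (its x) x 130 mm (its y) outside, walls and floor 4 mm thick, rim 12 mm above the bench. Origin at the centre of its underside on the bench.
- wheel: Loose brittle grinding wheel: terracotta-coloured ring, 64 mm outside diameter, 30 mm bore, 16 mm thick, about 110 g. Lies flat on the bench at the start. Origin at the centre of its underside, z up along the ring's axis.
- spacer_brass: Loose spacer collar: flat ring, 52 mm outside diameter, 30 mm bore, 10 mm thick, brass (yellow metal), about 110 g. Lies flat on the bench at the start. Origin at the centre of its underside, z up along the ring's axis.
- spacer_blue: Loose spacer collar: flat ring, 52 mm outside diameter, 30 mm bore, 14 mm thick, blue, about 60 g. Lies flat on the bench at the start. Origin at the centre of its underside, z up along the ring's axis.
- spacer_black: Loose spacer collar: flat ring, 52 mm outside diameter, 30 mm bore, 18 mm thick, black, about 190 g. Lies flat on the bench at the start. Origin at the centre of its underside, z up along the ring's axis.
- cap: Loose red clamp cap: plain round cap 44 mm in diameter and 26 mm high with a white spot on top; from below it has a blind hole 17 mm in diameter and 12 mm deep that goes over the arbor's tip. No thread: it is simply set down. About 80 g. Stands on the bench hole down at the start; origin at the centre of its underside, z up.
- wrench: Bystander: loose steel wrench about 170 mm long lying on the bench along its own x axis; origin near its middle on the bench.
- oil: Bystander: loose amber oil bottle with a black cap, 52 mm in diameter, 120 mm high, standing; origin at the centre of its underside.
- screwdriver: Bystander: loose screwdriver with a wooden handle, about 190 mm long, lying along its own x axis at the far side of the bench; origin near its middle on the bench.
There are look-alikes about, which are no part of the job. Several things look just like the arbor: the one meant starts farthest to the robot's left. There is more than one size of the wheel; the job needs the largest.

How it is judged (in metres and radians):
On the way, in this order (a step that is already met when the one before it is completed fails the run):
1. the grinding wheel sits on its seat on the arbor (z of wheel in the frame of arbor between 0.028 and 0.032 m and horizontal distance between wheel and arbor below 0.007 m and angle between wheel's own z axis and vertical below 0.1 rad), for 0.2 s.
2. the black 18 mm spacer sits on the wheel (all of step 1 and z of spacer_black in the frame of arbor between 0.044 and 0.048 m and horizontal distance between spacer_black and arbor below 0.007 m and angle between spacer_black's own z axis and vertical below 0.1 rad), for 0.2 s.
3. the brass 10 mm spacer sits on the black one, level with the shoulder (all of step 2 and z of spacer_brass in the frame of arbor between 0.062 and 0.066 m and horizontal distance between spacer_brass and arbor below 0.007 m and angle between spacer_brass's own z axis and vertical below 0.1 rad), for 0.2 s.
4. the red cap sits on the shoulder and the top spacer (all of step 3 and z of cap in the frame of arbor between 0.072 and 0.076 m and horizontal distance between cap and arbor below 0.007 m and angle between cap's own z axis and vertical below 0.1 rad), for 0.2 s.
At the end, for the whole second after the job is handed in: On the arbor from below: wheel, black spacer, brass spacer, cap, each within 2 mm of its proper height, 7 mm of the axis and 0.1 rad of level; the blue spacer flat (0.15 rad) on the tray floor, within 50 mm (x) and 40 mm (y) of its centre; all at rest (under 0.02 m/s) (all of step 4 and x of spacer_blue in the frame of tray between -0.05 and 0.05 m and y of spacer_blue in the frame of tray between -0.04 and 0.04 m and z of spacer_blue in the frame of tray between 0 and 0.008 m and angle between spacer_blue's own z axis and vertical below 0.15 rad and linear speed of each of wheel, spacer_black, spacer_brass, spacer_blue, cap below 0.02 m/s); the robot touches nothing.
It fails at once if the wrench was disturbed (moved more than 25 mm) (distance of wrench from where it was at the start of the episode above 0.025 m).
It fails at once if the oil bottle was disturbed (moved more than 25 mm) (distance of oil from where it was at the start of the episode above 0.025 m).
It fails at once if the screwdriver was disturbed (moved more than 25 mm) (distance of screwdriver from where it was at the start of the episode above 0.025 m).
It fails at once if the oil bottle was tipped (more than 0.4 rad) (angle between oil's own z axis and vertical above 0.4 rad).
It fails at once if the wheel was dropped (fell freely faster than 0.8 m/s, a fall of over 30 mm) (linear speed of wheel above 0.8 m/s and contact force between wheel and the fingers below 0.05 N).
It also fails if it takes over 125 s, if anything falls off the work surface, if the arm or the gripper's body presses on something with over 40 N, if the wrist force passes 120 N, or if a joint passes its speed limit or range.

## Working session

There is one attempt and no reset: what is moved stays moved. The work goes in short steps, each a Python script; the robot and the scene stay as the last script left them, time stands still between calls to the robot, and variables do not carry over. Pictures are saved under pics/ and viewed, and the job is handed in when it is done.

```bash
ls; mkdir -p pics; python3 - <<'E'
from station import manip, gripper_to, telemetry, vision
import cv2,numpy as np
for n in("top","side"):
    c=vision.capture(n); cv2.imwrite(f"pics/{n}0.png",c["frame"]); np.savez(f"{n}0.npz",**c)
    print(n,c["fx"],c["fy"],c["cx"],c["cy"],np.round(c["pose"],3).tolist())
o=telemetry.get_obs(); print(o["time_s"],o["tool_rot"],o["grip_width"],manip.grasp_offset)
E
```

```text
pics
top 499.05999915978293 499.05999915978293 319.6091069893621 237.49758204284387 [[-0.005, -0.999, 0.051, 479.348], [-1.0, 0.004, -0.016, 27.672], [0.015, -0.051, -0.999, 1077.519], [0.0, 0.0, 0.0, 1.0]]
side 478.3400016529311 478.3400016529311 321.5776470857655 240.92805028114208 [[0.989, -0.084, 0.123, 414.992], [-0.148, -0.632, 0.761, -823.018], [0.014, -0.771, -0.637, 750.951], [0.0, 0.0, 0.0, 1.0]]
0.1 [ 8.44592158e-01 -5.35409986e-01 -3.48540182e-04 -3.35626567e-04] 1.0016928735250712 18.700000000000003
```

View pics/top0.png

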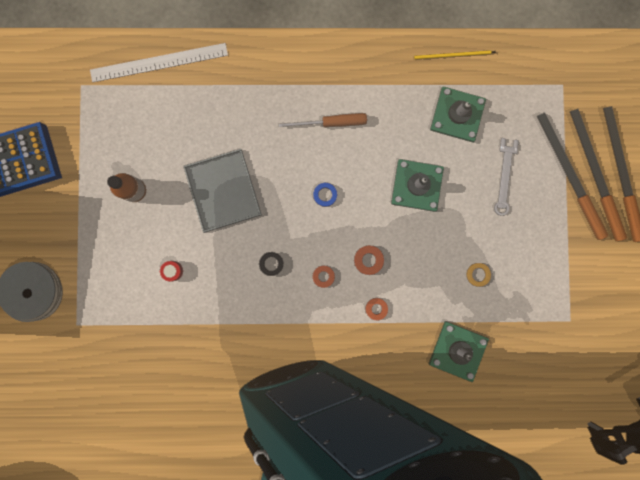

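View pics/side0.png

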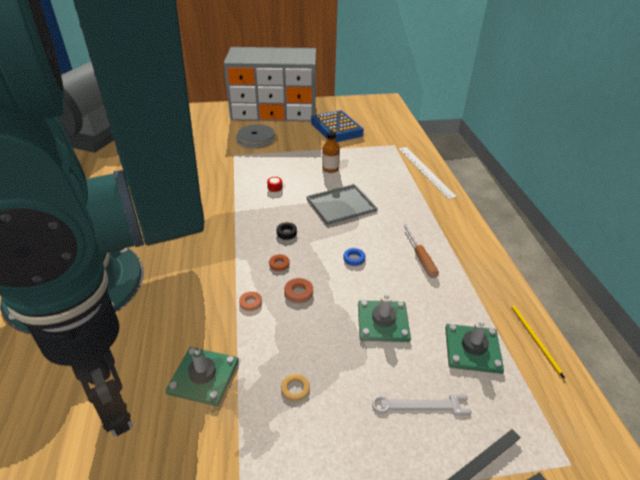

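```bash
cat > h.py <<'E'
import numpy as np, cv2
from station import manip, gripper_to, telemetry, vision
def cloud(c,T=None):
    T=c["pose"] if T is None else T
    d=c["depth"].astype(float); v,u=np.indices(d.shape)
    P=np.stack([(u-c["cx"])/c["fx"]*d,(v-c["cy"])/c["fy"]*d,d],-1)
    W=P@T[:3,:3].T+T[:3,3]; W[d==0]=np.nan
    return W
E
python3 - <<'E'
from h import *
c=dict(np.load("top0.npz")); W=cloud(c)
print("table z",np.nanmedian(W[200:300,450:460,2]),np.nanmedian(W[90:110,100:160,2]))
for n,(u,v) in dict(arb=(418,186),arbX=(459,113),arbY=(460,351),tray=(225,190),blue=(325,194),black=(271,264),cap=(171,271),whL=(369,260),whM=(324,276),whS=(376,308),brass=(479,275),wrench=(505,176),oil=(122,187),screw=(335,121)).items():
    r=48 if n in("tray","wrench","screw") else 32 if n.startswith("arb") else 22
    sub=W[v-r:v+r,u-r:u+r]; lo=5
    m=(sub[...,2]>lo)
    P=sub[m]
    z=np.percentile(P[:,2],95); t=P[P[:,2]>z-4]
    (cx,cy),rad=cv2.minEnclosingCircle(t[:,:2].astype(np.float32))
    print(n,"n",len(P),"z95",z.round(1),"zmax",P[:,2].max().round(1),"circ",round(cx,1),round(cy,1),"d",round(2*rad,1),"mean",t[:,:2].mean(0).round(1), "rect",[np.round(x,1) for x in cv2.minAreaRect(P[:,:2].astype(np.float32))])
img=c["frame"]
a=cv2.resize(img[80:220,380:520],None,fx=4,fy=4,interpolation=cv2.INTER_CUBIC); cv2.imwrite("pics/arb_crop.png",a)
a=cv2.resize(img[220:330,250:400],None,fx=5,fy=5,interpolation=cv2.INTER_CUBIC); cv2.imwrite("pics/wh_crop.png",a)
E
```

```text
table z -0.26895057032379555 -0.4815936970404664
arb n 2154 z95 31.3 zmax 82.4 circ 646.3 -200.6 d 47.9 mean [ 645.6 -199. ] rect [array([ 642.3, -199.5]), array([127.9, 122.2]), np.float64(6.4)]
arbX n 2124 z95 33.3 zmax 82.0 circ 802.7 -290.5 d 47.9 mean [ 799.5 -288.8] rect [array([ 810.8, -297.8]), array([122.6, 131.9]), np.float64(82.3)]
arbY n 2259 z95 32.2 zmax 81.9 circ 290.0 -282.7 d 48.2 mean [ 291.8 -281. ] rect [array([ 293. , -283.3]), array([120.9, 126.1]), np.float64(84.4)]
tray n 1264 z95 13.3 zmax 17.8 circ 636.2 219.7 d 193.3 mean [637.2 222.6] rect [array([643.7, 214.1]), array([193.1, 200.9]), np.float64(1.0)]
blue n 315 z95 16.3 zmax 19.7 circ 626.5 -0.4 d 51.2 mean [ 6.277e+02 -4.000e-01] rect [array([626.3,  -2. ]), array([82.6, 84.9]), np.float64(84.6)]
black n 325 z95 20.3 zmax 21.7 circ 478.4 115.5 d 51.1 mean [478.3 115.9] rect [array([478.2, 124.1]), array([66.7, 81.5]), np.float64(87.8)]
cap n 386 z95 28.2 zmax 32.7 circ 464.2 325.7 d 43.7 mean [464.  325.7] rect [array([458.6, 323.4]), array([80.2, 43.2]), np.float64(21.8)]
whL n 563 z95 18.3 zmax 21.4 c
[... 275 characters left out ...]
1 circ 381.1 -108.7 d 47.4 mean [ 382.1 -108.8] rect [array([ 375.3, -118. ]), array([84.8, 89.9]), np.float64(75.9)]
brass n 313 z95 12.1 zmax 13.7 circ 453.0 -329.8 d 52.3 mean [ 452.3 -329.5] rect [array([ 454.3, -323.2]), array([75.5, 92.4]), np.float64(87.1)]
wrench n 917 z95 16.6 zmax 21.4 circ 706.0 -392.0 d 243.9 mean [ 756.9 -358.7] rect [array([ 667.7, -391.5]), array([210.6, 207.8]), np.float64(89.4)]
oil n 814 z95 119.9 zmax 124.4 circ 637.3 409.8 d 24.9 mean [637.3 409.3] rect [array([649. , 427.8]), array([91.4, 73. ]), np.float64(30.3)]
screw n 659 z95 26.1 zmax 28.1 circ 788.1 -43.6 d 93.1 mean [787.3 -45.9] rect [array([786.5, -23.5]), array([187.2, 208.1]), np.float64(3.2)]
```

View pics/arb_crop.png

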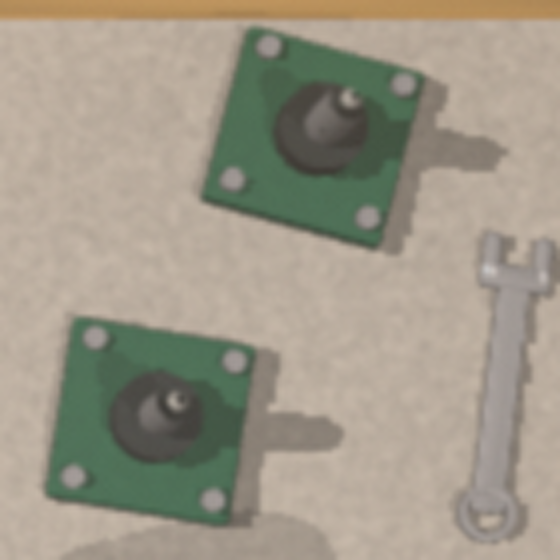

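View pics/wh_crop.png

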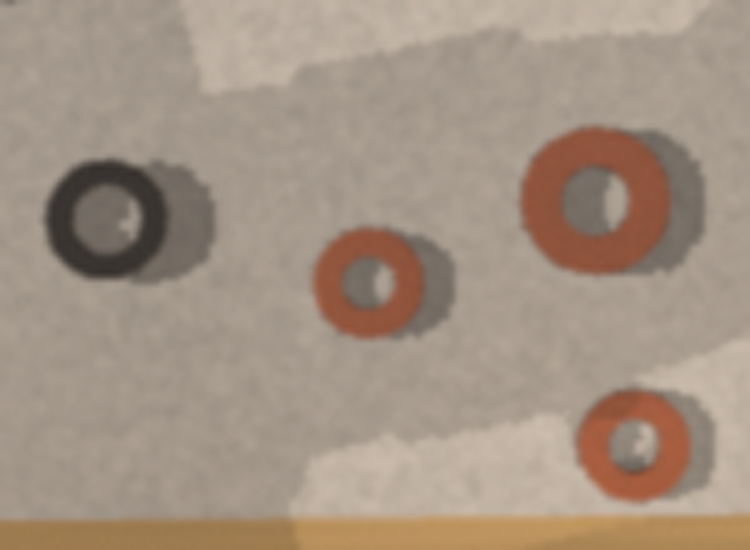

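Three arbors, at px (418,186), (459,113) and (460,351). (418,186) is farthest left at y≈-200, against ≈-290 and ≈-283, so it is the one meant. Three wheels, at (369,260) d≈63 mm, and (324,276) and (376,308) both d≈47 mm. The 64 mm one at (369,260) is the job wheel. Both crops confirm this. Next are wrist views over the arbor and the wheel.

```bash
cat >> h.py <<'E'
from scipy.spatial.transform import Rotation as R
def q(a): return [float(np.cos(a/2)),float(np.sin(a/2)),0.,0.]
def qr(x,y): return q(np.arctan2(y,x))
def hover(x,y,z): manip.reach([x,y,z],qr(x,y))
def wrist(name):
    o=telemetry.get_obs(); c=vision.capture("wrist")
    cv2.imwrite(f"pics/{name}.png",c["frame"]); 
    T=np.eye(4);T[:3,:3]=R.from_quat(o["tool_rot"]).as_matrix();T[:3,3]=o["eef_pos"]
    c["T"]=T@c["hand_eye"]; np.savez(name+".npz",**c,tool=T); return c,cloud(c,c["T"]),T
def ring(W,x,y,zlo,zhi,r=45):
    m=(np.hypot(W[...,0]-x,W[...,1]-y)<r)&(W[...,2]>zlo)&(W[...,2]<zhi)
    P=W[m]; (cx,cy),rad=cv2.minEnclosingCircle(P[:,:2].astype(np.float32))
    return round(cx,1),round(cy,1),round(2*rad,1),len(P),np.median(P[:,2]).round(1)
def st(): 
    o=telemetry.get_obs(); print("t",round(o["time_s"],2),"p",np.round(o["eef_pos"],1),"F",np.round(o["contact_force"],1),"g",round(o["grip_width"],3))
E
python3 - <<'E'
from h import *
hover(646,-200,260); c,W,T=wrist("w_arb"); print(np.round(c["hand_eye"],2).tolist()); st()
print("flange",ring(W,646,-200,26,34,40)); print("tip",ring(W,646,-200,76,86,20)); print("should",ring(W,646,-200,70,77,20))
hover(485,-93,200); c,W,T=wrist("w_wh"); st()
print("wheel",ring(W,485,-93,12,20))
E
```

```text
[[1.0, -0.0, 0.0, 0.98], [0.0, 0.96, 0.29, -74.09], [-0.0, -0.29, 0.96, -142.4], [0.0, 0.0, 0.0, 1.0]]
t 1.98 p [ 645.5 -201.1  260.1] F [-0.7  0.1 -0.4] g 1.0
flange (648.0, -200.5, 47.5, 1271, np.float64(29.6))
tip (647.7, -200.5, 9.9, 56, np.float64(79.5))
should (650.4, -196.7, 19.0, 23, np.float64(73.5))
t 2.86 p [486.1 -93.9 200.5] F [ 0.2  0.1 -0.1] g 0.996
wheel (486.6, -93.4, 63.7, 2576, np.float64(15.5))
```

View pics/w_wh.png

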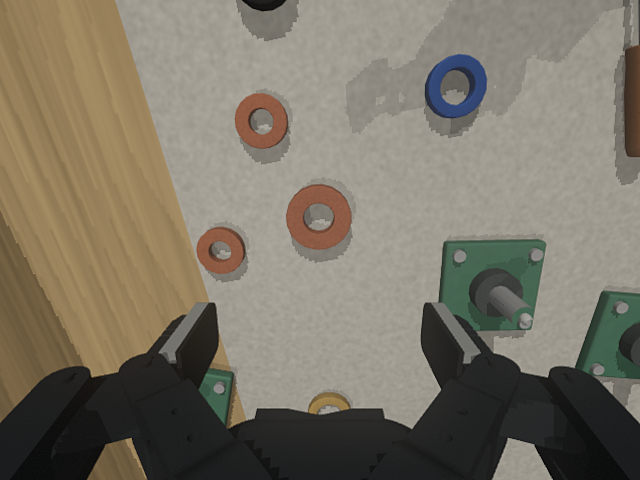

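View pics/w_arb.png

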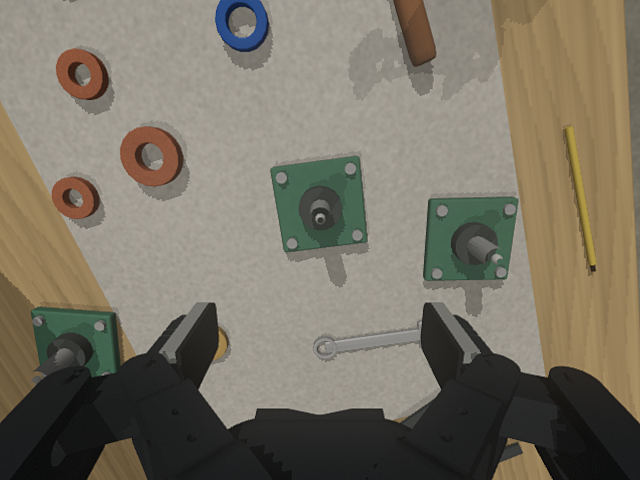

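```bash
cat >> h.py <<'E'
def touch(x,y,op,z0=30,guard=4):
    """descend at x,y with opening op until the bench is felt"""
    gripper_to(op)
    hover(x,y,90); manip.line_to([x,y,z0]); st()
    hit=manip.line_to([x,y,-16],max_speed=25,guard=guard); print("hit",hit); st()
    return telemetry.get_obs()["eef_pos"][2]
E
python3 - <<'E'
from h import *
gripper_to(0.88,40); z=touch(486.3,-93.4,0.88,20)
E
```

```text
t 4.47 p [487.3 -93.8  21.4] F [ 0.1 -0.3  0.4] g 0.881
hit True
t 5.55 p [486.2 -93.4  -9.3] F [-0.8  0.9  7.2] g 0.88
```

```bash
python3 - <<'E'
from h import *
manip.line_to([486.3,-93.4,-3.5]); gripper_to(0,40); st()
manip.line_to([486.3,-93.4,0],max_speed=60); manip.line_to([486.3,-93.4,160]); st(); c,W,T=wrist("w_held")
E
```

```text
t 6.09 p [486.3 -93.4  -3.2] F [-2.2  1.9 12.4] g 0.724
t 7.56 p [485.9 -93.2 159.3] F [-0.6 -0.6 -1.2] g 0.724
```

View pics/w_held.png

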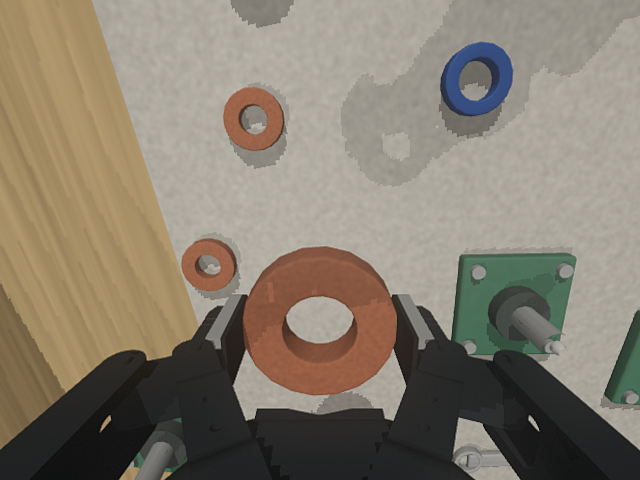

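```bash
cat >> h.py <<'E'
def held(d,ztop):
    """d: npz name; centre of the held ring's outer circle in tool frame (x,y), using top face pts within ztop (height over TCP)"""
    c=dict(np.load(d+".npz")); Wt=cloud(c,c["hand_eye"])
    hsv=cv2.cvtColor(c["frame"],cv2.COLOR_BGR2HSV)
    return c,Wt,hsv
E
python3 - <<'E'
from h import *
c,W,h=held("w_held",0)
m=(h[...,0]<14)&(h[...,1]>100)&(np.abs(W[...,0])<40)&(np.abs(W[...,1])<45)&(W[...,2]<10)
P=W[m]; print(len(P),np.percentile(P[:,2],[1,5,50,95,99]).round(1))
t=P[(P[:,2]<np.percentile(P[:,2],30)+2.5)]
A=np.c_[t[:,:2],np.ones(len(t))];print("plane",np.linalg.lstsq(A,t[:,2],rcond=None)[0])
print(cv2.minEnclosingCircle(t[:,:2].astype(np.float32)))
E
```

```text
15482 [-20.  -19.6 -18.6  -9.9  -6.4]
plane [-4.03956239e-03  8.20490415e-05 -1.86463418e+01]
((1.4947328567504883, 0.4619835615158081), 32.41596221923828)
```

```bash
python3 - <<'E'
from h import *
x,y=647.0,-199.7
hover(x,y,150); manip.line_to([x,y,115]); st()
print(manip.line_to([x,y,40],max_speed=50,guard=6)); st()
print(manip.line_to([x,y,23],max_speed=15,guard=5)); st()
E
```

```text
t 8.78 p [ 646.3 -199.   115.7] F [ 0.7 -0.6 -1.9] g 0.724
False
t 10.43 p [ 647.2 -199.8   40.3] F [-0.4 -0.2 -0.8] g 0.725
True
t 11.27 p [ 646.9 -199.7   26.9] F [-0.8 -0.1  7.9] g 0.724
```

```bash
python3 - <<'E'
from h import *
x,y=647.0,-199.7
manip.line_to([x,y,27.2],max_speed=20); gripper_to(0.95); st()
manip.line_to([x,y,260],max_speed=200); c,W,T=wrist("w_p1")
print("wheel",ring(W,648,-200,43,49,45),"tip",ring(W,648,-200,76,86,20))
hover(478.4,115.5,200); c,W,T=wrist("w_bk"); st(); print("black",ring(W,479,115.5,14,22))
E
```

```text
t 11.85 p [ 647.  -199.7   27.2] F [-0.2  0.2 -0.4] g 0.949
wheel (648.5, -199.8, 63.6, 2215, np.float64(45.5)) tip (647.9, -200.8, 9.6, 53, np.float64(79.7))
t 14.62 p [479.4 114.9 200.1] F [-0.5 -0.4  0.1] g 0.95
black (479.9, 115.8, 51.8, 1481, np.float64(17.5))
```

View pics/w_p1.png

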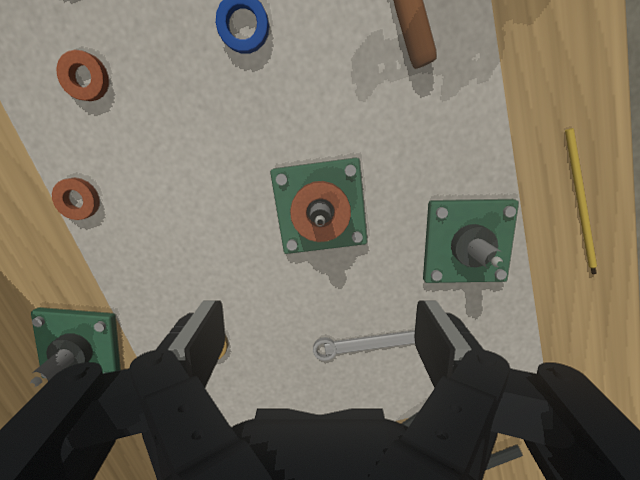

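View pics/w_bk.png

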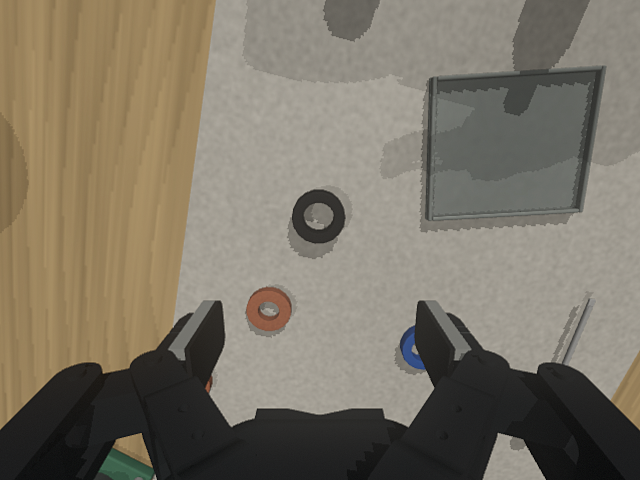

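```bash
cat >> h.py <<'E'
def pick(x,y,op,lift=6,name="held",z0=25):
    z=touch(x,y,op,z0)
    manip.line_to([x,y,z+lift],max_speed=60); gripper_to(0,40); st()
    manip.line_to([x,y,max(z+lift+4,5)],max_speed=40); manip.line_to([x,y,160],max_speed=200); st(); return wrist(name)
def heldfit(name,thr=None):
    c=dict(np.load(name+".npz")); W=cloud(c,c["hand_eye"])
    m=(np.abs(W[...,0])<25.5)&(np.abs(W[...,1])<30)&(W[...,2]<8)&(W[...,2]>-45)
    m[400:]=False
    P=W[m]; hst,e=np.histogram(P[:,2],np.arange(-45,8.5,1)); zt=e[hst.argmax()]+.5
    t=P[np.abs(P[:,2]-zt)<2]
    A=np.c_[t[:,:2],np.ones(len(t))]
    print("ztop",zt,len(t),"plane",np.linalg.lstsq(A,t[:,2],rcond=None)[0].round(3),"circ",cv2.minEnclosingCircle(t[:,:2].astype(np.float32)),"ymin/max",np.percentile(t[:,1],[.2,99.8]).round(1))
E
python3 - <<'E'
from h import *
pick(479.0,115.6,0.75,6,"w_bkh"); heldfit("w_bkh")
E
```

```text
t 16.04 p [480.1 115.7  26.4] F [-0.5  0.5 -0.3] g 0.75
hit True
t 17.19 p [478.9 115.6  -6.1] F [-1.   0.2  6.5] g 0.749
t 17.73 p [4.790e+02 1.156e+02 3.000e-01] F [-3.3 -0.3 12.2] g 0.595
t 18.93 p [478.5 115.6 159. ] F [ 0.8 -0.6 -2. ] g 0.591
ztop -17.5 7333 plane [-2.0000e-03  0.0000e+00 -1.7152e+01] circ ((-0.3412993550300598, -0.40595248341560364), 27.260568618774414) ymin/max [-25.2  25.2]
```

View pics/w_bkh.png

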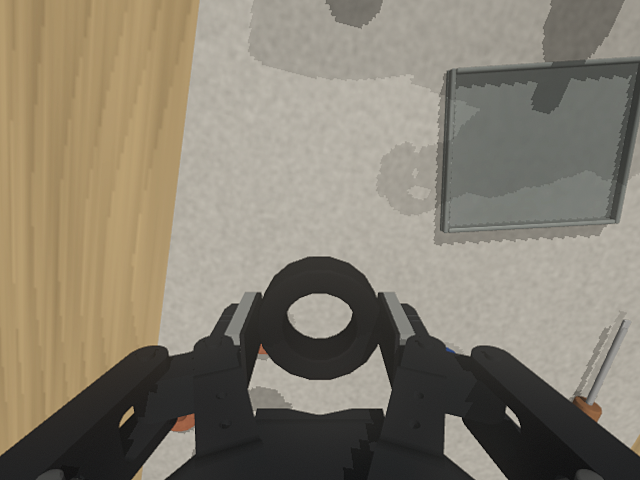

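```bash
cat >> h.py <<'E'
AX=(646.8,-200.3)
def place(zc,name,top=260,op=0.9):
    """zc: TCP z expected at contact"""
    x,y=AX
    hover(x,y,150); manip.line_to([x,y,max(zc+70,115)] if zc<60 else [x,y,145]); st()
    h=manip.line_to([x,y,zc+8],max_speed=50,guard=6); print("early",h); st()
    if h: return False
    h=manip.line_to([x,y,zc-4],max_speed=15,guard=5); print("hit",h); st(); z=telemetry.get_obs()["eef_pos"][2]
    if not h or abs(z-zc)>2: return False
    gripper_to(op); st()
    manip.line_to([x,y,top],max_speed=200); return wrist(name)
E
python3 - <<'E'
from h import *
r=place(46.8,"w_p2")
if r:
    W=r[1]; print("black",ring(W,648,-200,61,67,40),"tip",ring(W,648,-200,77,86,12))
    hover(452.5,-329.6,200); c,W,T=wrist("w_br"); print("brass",ring(W,453,-329.6,6,14)); st()
E
```

```text
t 20.7 p [ 646.5 -199.2  117.1] F [-0.3 -0.7 -1. ] g 0.59
early False
t 22.09 p [ 647.  -200.4   55.2] F [ 0.3 -0.2 -2.1] g 0.594
hit True
t 22.68 p [ 646.8 -200.3   46.4] F [-1.3  0.6  6.2] g 0.594
t 23.05 p [ 646.3 -200.    45.6] F [-0.3 -0.5 -0.8] g 0.899
black (648.5, -199.6, 51.5, 1368, np.float64(63.4)) tip (647.7, -200.7, 9.8, 53, np.float64(79.6))
brass (454.0, -330.6, 52.0, 1406, np.float64(9.4))
t 25.32 p [ 453.6 -329.4  200.3] F [ 0.5 -0.2  0.4] g 0.899
```

View pics/w_p2.png

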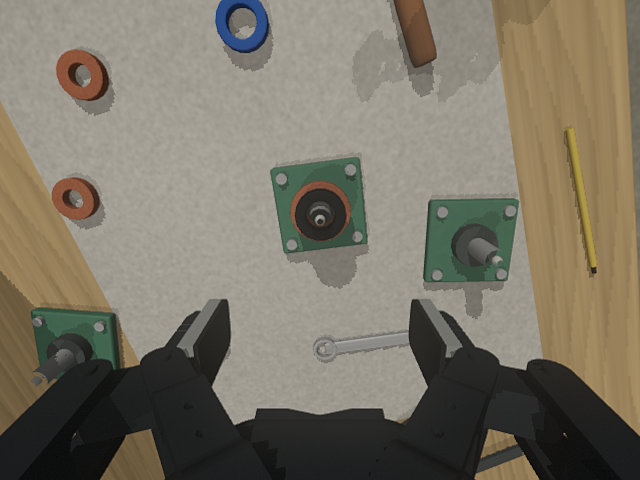

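View pics/w_br.png

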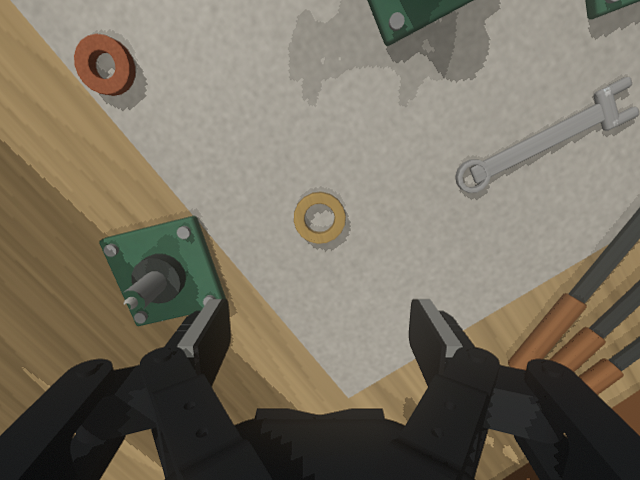

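```bash
python3 - <<'E'
from h import *
pick(453.2,-330.0,0.75,6.5,"w_brh"); heldfit("w_brh")
E
```

```text
t 26.71 p [ 454.  -330.7   26.5] F [0.5 0.6 0.5] g 0.748
hit True
t 27.86 p [ 453.1 -329.9   -6.1] F [-1.4  0.7  8.4] g 0.748
t 28.43 p [ 453.2 -330.     0.7] F [-1.9  0.8  9.1] g 0.576
t 29.62 p [ 452.8 -329.6  158.9] F [-0.4 -0.6 -2.9] g 0.574
ztop -8.5 6718 plane [-1.000e-03  0.000e+00 -8.648e+00] circ ((-0.039464376866817474, -1.063083529472351), 27.60222625732422) ymin/max [-25.2  25.3]
```

View pics/w_brh.png

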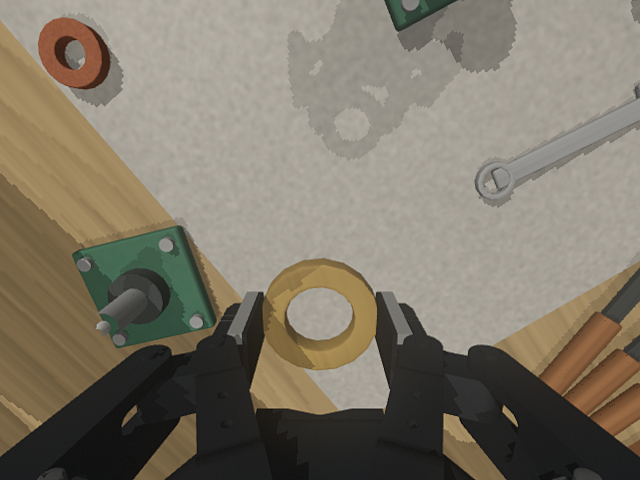

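```bash
python3 - <<'E'
from h import *
r=place(65.2,"w_p3")
if r:
    W=r[1]; print("brass",ring(W,648,-200,71,77,40),"tip",ring(W,648,-200,78.5,86,12))
    hover(464,325.7,200); c,W,T=wrist("w_cap"); print("cap",ring(W,464,325.7,22,30)); st()
E
```

```text
t 30.84 p [ 645.9 -201.3  144.9] F [ 0.3 -0.1 -1.4] g 0.574
early False
t 32.42 p [ 647.  -200.4   73.5] F [-0.1  1.4 -2.1] g 0.574
hit True
t 33.01 p [ 646.8 -200.3   64.8] F [-0.1  0.4  6.3] g 0.577
t 33.4 p [ 646.3 -200.1   64. ] F [-0.6  0.8  0.3] g 0.899
brass (648.1, -200.9, 51.7, 1455, np.float64(73.4)) tip (647.7, -200.4, 8.9, 36, np.float64(79.9))
cap (465.8, 326.8, 43.7, 1644, np.float64(25.9))
t 36.65 p [464.7 325.1 200. ] F [ 0.  -0.6 -0. ] g 0.903
```

View pics/w_p3.png

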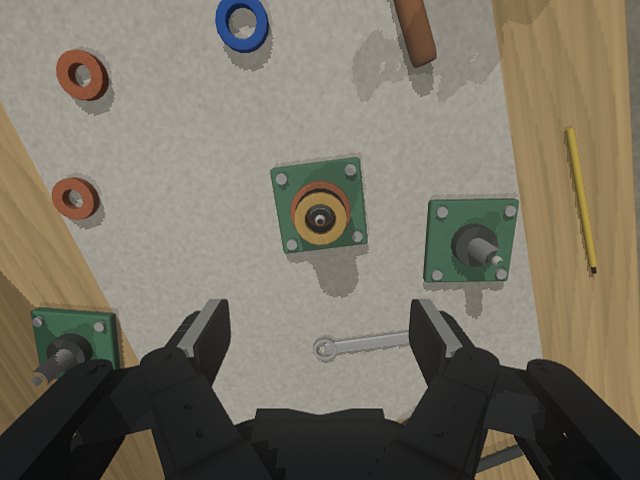

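View pics/w_cap.png

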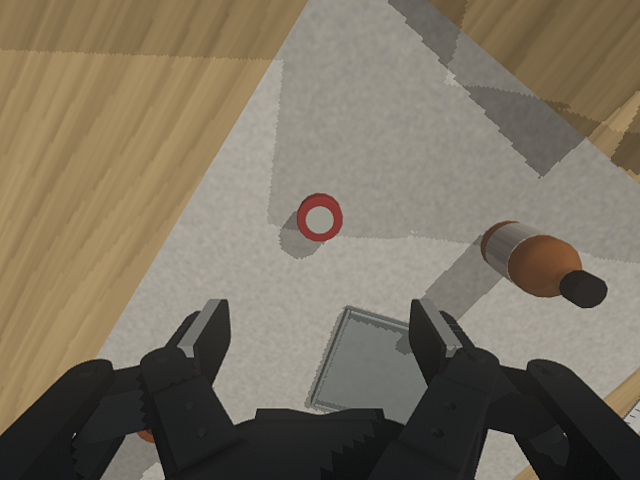

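```bash
python3 - <<'E'
from h import *
gripper_to(0.68); x,y=465.0,326.2
hover(x,y,90); print(manip.line_to([x,y,9],max_speed=80,guard=8)); gripper_to(0,40); st()
manip.line_to([x,y,20],max_speed=40); manip.line_to([x,y,170],max_speed=200); wrist("w_caph"); heldfit("w_caph"); st()
E
```

```text
False
t 38.95 p [465.3 326.4   9.8] F [-2.  -0.7  8.1] g 0.498
ztop -16.5 7786 plane [-1.0000e-03 -2.0000e-03 -1.6121e+01] circ ((0.030388807877898216, -3.0560531616210938), 26.572067260742188) ymin/max [-21.2  21. ]
t 40.33 p [464.4 325.9 168.7] F [-0.2  0.3 -1.4] g 0.497
```

View pics/w_caph.png

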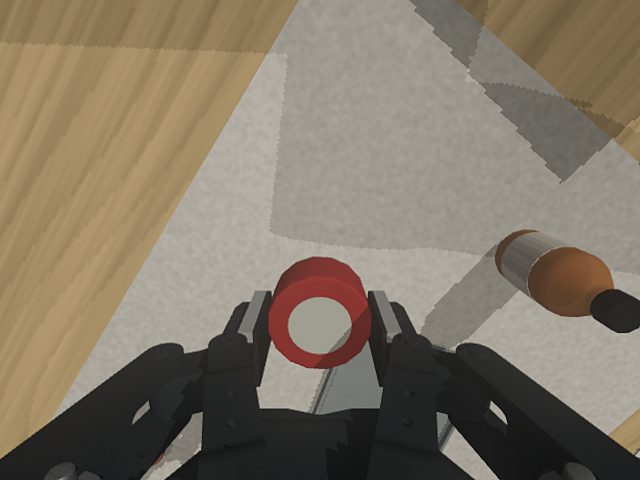

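```bash
python3 - <<'E'
from h import *
r=place(83.6,"w_p4",op=0.8)
if r:
    W=r[1]; print("cap",ring(W,648,-200,96,104,40)); 
    hover(626.5,-0.4,200); c,W,T=wrist("w_bl"); print("blue",ring(W,627,-0.4,10,18)); st()
E
```

```text
t 42.58 p [ 646.7 -199.6  144.6] F [-0.3 -0.9 -1.1] g 0.497
early False
t 43.8 p [ 647.  -200.4   92. ] F [-0.4 -0.3 -0.6] g 0.5
hit True
t 44.36 p [ 646.8 -200.3   83.8] F [-0.2 -0.3  5.8] g 0.494
t 44.73 p [ 646.4 -200.1   83.1] F [ 1.1  0.2 -0.6] g 0.8
cap (648.5, -199.3, 43.8, 1784, np.float64(99.8))
blue (628.5, -0.5, 51.7, 1449, np.float64(13.5))
t 46.72 p [627.2  -1.8 200.3] F [ 0.  -0.4 -0.5] g 0.802
```

View pics/w_p4.png

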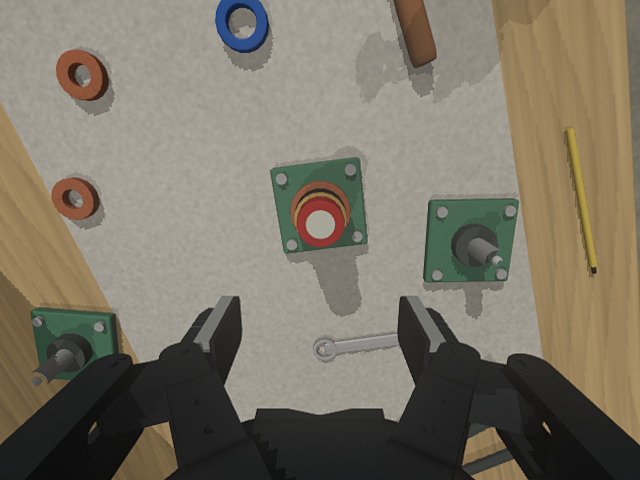

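View pics/w_bl.png

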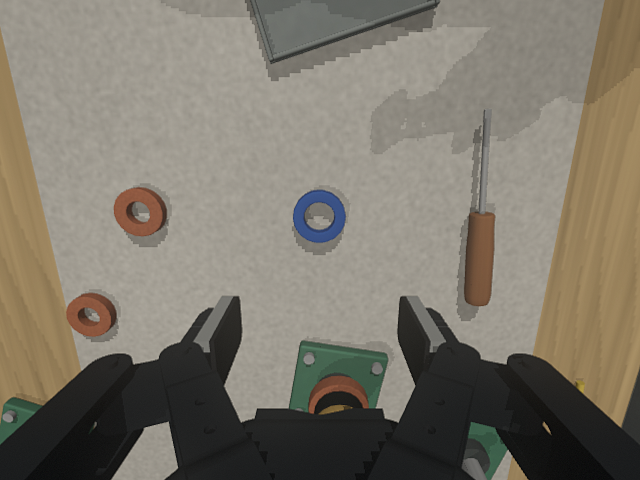

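```bash
python3 - <<'E'
from h import *
c=dict(np.load("top0.npz")); W=cloud(c)
cor=np.array([W[v,u] for u,v in[(188,168),(238,153),(263,212),(208,228)]]); print(cor.round(0),cor.mean(0))
pick(627.5,-0.5,0.75,6.5,"w_blh"); heldfit("w_blh")
hover(637,218,190); c,W,T=wrist("w_tray"); st()
m=(np.hypot(W[...,0]-637,W[...,1]-218)<125)&(W[...,2]>8)&(W[...,2]<15)
m[300:]=False
print(cv2.minAreaRect(W[m][:,:2].astype(np.float32)))
E
```

```text
[[685. 294.   6.]
 [718. 187.   5.]
 [590. 133.  -1.]
 [555. 251.   3.]] [636.84925141 216.13749563   3.32654215]
t 48.04 p [628.5  -0.7  26.6] F [ 0.5 -0.3 -1.1] g 0.749
hit True
t 49.19 p [ 6.274e+02 -5.000e-01 -6.100e+00] F [-1.4 -0.1  8.2] g 0.752
t 49.75 p [ 6.276e+02 -5.000e-01  8.000e-01] F [-1.7  0.6  7.6] g 0.581
t 50.94 p [ 6.270e+02 -4.000e-01  1.589e+02] F [ 0.4  0.  -0.6] g 0.579
ztop -12.5 6979 plane [-2.0000e-03 -0.0000e+00 -1.2617e+01] circ ((-0.4135909676551819, 0.24367249011993408), 27.407947540283203) ymin/max [-25.1  25.1]
t 51.92 p [637.1 216.4 189.6] F [ 1.1 -0.4 -0.5] g 0.582
((638.1829223632812, 220.55810546875), (150.1340789794922, 130.17176818847656), 16.852453231811523)
```

View pics/w_tray.png

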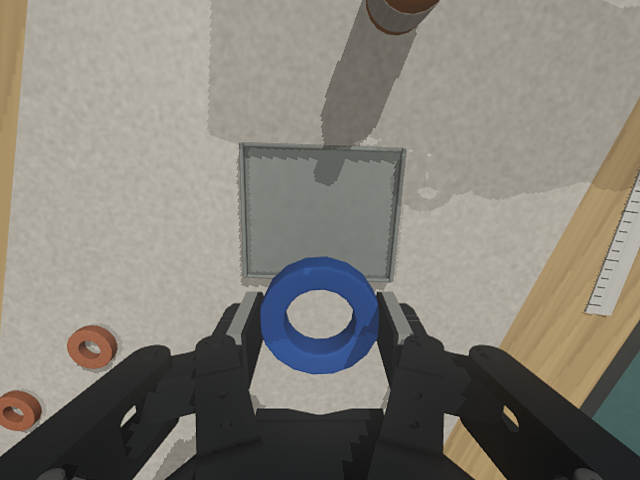

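Wrist view: the tray corners span px (240,143) to (404,150) down to (390,282), and the blue ring is held in the foreground at (320,315). The tray measures 150×130 mm with its centre at (638, 220.5). Blue goes in there.

```bash
python3 - <<'E'
from h import *
x,y=637.2,220
hover(x,y,120); manip.line_to([x,y,20]); h=manip.line_to([x,y,0],max_speed=20,guard=5); print(h); st()
gripper_to(0.72); st(); manip.line_to([x,y,230],max_speed=200)
c,W,T=wrist("w_end"); print("blue",ring(W,638,220,14,22,45))
hover(420,300,300); manip.sleep(.5)
for n in("top","side"):
    c=vision.capture(n); cv2.imwrite(f"pics/{n}_end.png",c["frame"]); np.savez(f"{n}_end.npz",**c)
    if n=="top":
        W=cloud(c); print("cap",ring(W,646.3,-200.6,94,106,40)); print("blue",ring(W,637,219,15,24,45))
        c0=dict(np.load("top0.npz"))
st()
E
```

```text
True
t 53.86 p [637.1 220.    4.8] F [-0.   0.2  6.1] g 0.576
t 54.13 p [636.6 219.9   4.1] F [0.3 0.7 0.6] g 0.719
blue (639.0, 220.1, 51.7, 1274, np.float64(17.6))
cap (647.2, -198.8, 43.5, 378, np.float64(99.5))
blue (637.1, 219.7, 51.8, 270, np.float64(17.4))
t 57.02 p [420.1 300.  300. ] F [-0.1  0.1  0.2] g 0.722
```

View pics/top_end.png

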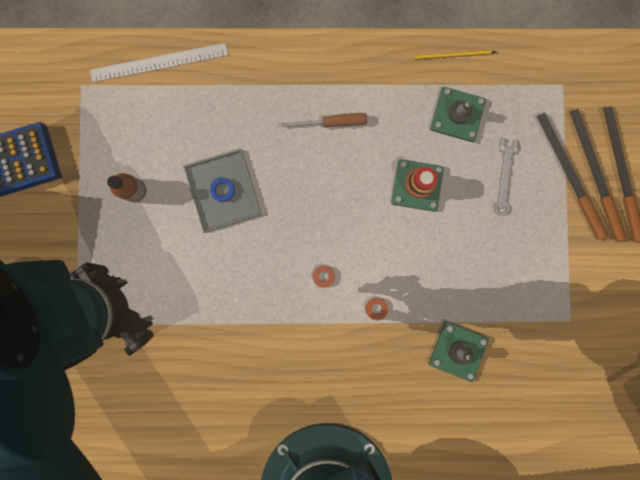

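```bash
python3 - <<'E'
import cv2
a=cv2.imread("pics/side_end.png")[270:370,320:440]
cv2.imwrite("pics/side_crop.png",cv2.resize(a,None,fx=6,fy=6,interpolation=cv2.INTER_CUBIC)[:600])
E
```

```text
(no output)
```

View pics/side_crop.png

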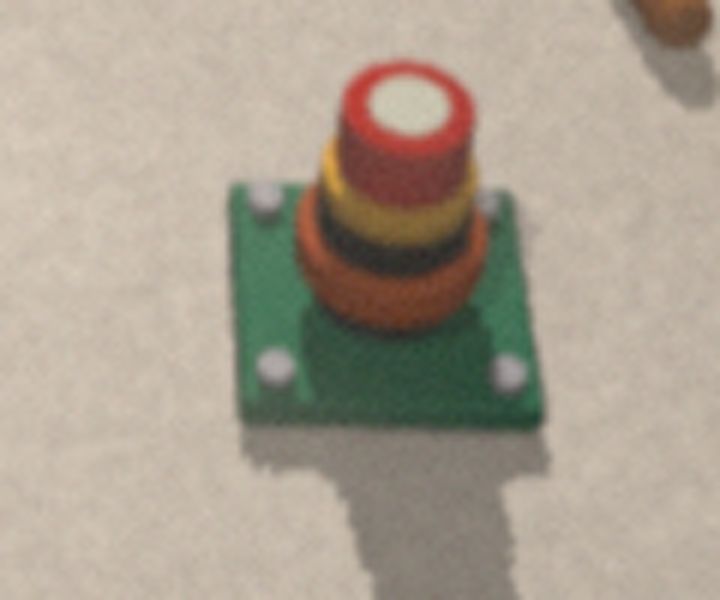

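The stack shows terracotta, black, brass, red with no gap, cap top at px (427,178) in the top view. The blue ring lies flat in the tray at (222,190). The wrench, bottle and screwdriver are at the same pixels as at the start. Handing in.

```bash
python3 -c "
from station import manip
manip.job_done()"
```

```text
the job is handed in; nothing more can be done
```

I assembled the arbor farthest to the robot's left in the required order: the 64 mm wheel, the black spacer, the brass spacer, then the red cap. The wheel was lowered until contact was felt, not dropped. The blue spacer lies flat in the tray. I handed the job in just after 57 s of the 125 s allowed, and no verdict was reported.

| Last check | Measured | Expected |
|---|---|---|
| Wheel top | 45.5 mm | 46 mm |
| Black spacer top | 63.4 mm | 64 mm |
| Brass spacer top | 73.4 mm | 74 mm |
| Cap top | 99.5–99.8 mm | 100 mm |
| Parts' distance from the arbor axis | within about 2 mm | under 7 mm |
| Blue spacer from tray centre | about 1 mm | within 50 mm (x) and 40 mm (y) |
| Blue spacer top | about 17.5 mm | 18 mm |

- **Bystanders:** the wrench, oil bottle and screwdriver are at the same pixels in the final top view as at the start.
- **Disagreements:** no check failed. The top and wrist cameras differed by up to about 2 mm, which is the stated calibration error, so I used wrist measurements relative to the tool for the fits.

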